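# Hang the toy spade between its neighbours on the counter display

### The job

Take the toy spade out of its wooden caddy and hang it on the middle seat of the counter display, lowering it from above through the gap between the rake and the scoop without knocking them off or dragging them along. Press it down gently, by feel and with no more than about 15 N, until the sprung keeper has snapped back out and the hook is fully home, then let go; leave the pail and the game box alone.

Things in the scene. Friction and masses are not known exactly. Their poses are not given: they have to be found in the camera images.
- spade: Blue plastic sand spade, 80 to 130 g, 158 mm tall, upright. Origin: underside of the hook's bridge, middle of the mouth. z up, y across the blade, x from shank to the hook's back leg. The mouth, open downward, spans x -5.5 to 5.5 mm. Shank and blade at x -10.5 to -5.5; blade 50 mm wide (y), its round end 107 mm below the origin.
- spade_handle (a point): Middle of the spade's handle, 29 mm above its origin: a block 14 mm (x) by 18 mm (y), under a round T-grip 14 mm thick and 40 mm long (y) that ends 51 mm above the origin. Grasp it here from above, fingers closing along the spade's x.
- spade_crossbar (a point): Middle of the round 6 mm cross-bar at the foot of the hook's back leg, 8.5 mm in x and 56 mm below the spade's origin. The back leg is an open frame 27 mm wide (y), 6 mm thick, with a 19 mm window; when home the keeper stands out through this window, just above the cross-bar.
- stand: Display stand fixed to the counter, base 130 x 290 mm. Origin: centre of the base's underside. y along the rail, z up; toys hang on the rail's -x face. The rail is a 6 mm plate at x = 0, top 165 mm up, broken for 46 mm in the middle where the seat stands. A 6 mm fence wire along y at x = -34 mm, 118 mm up: toys go in only from above. End posts at y = +-128 mm.
- place (a point): Middle of the seat in x and y, 150 mm up. The seat is an upright plate 8 mm thick (x), 36 mm wide (y), round-topped; its top is clamped anywhere from 0 to 26 mm above this point, a height that is not reported. Once hung, the spade's origin is on the seat's top and its axes are along the stand's.
- keeper (a joint): Sprung leaf on the seat's +x face, 10 mm wide, 45 mm long, hinged at its top: 0 rad at rest (lower end 9 mm out), grows pressed in, to 0.2 flush. The cross-bar meets it with the spade 30 to 45 mm above its seat and wedges it in (a push of some 2 to 6 N, more than the spade's weight) till 1 to 4 mm above the seat; it then snaps out to 0 over the cross-bar and the hook stops hard on the seat's top.
- rake: Blue plastic toy rake hanging loosely on the rail on one side of the gap, 56 mm wide (y); handle ends 27 mm above its origin, tines 93 mm below. Origin: underside of its hook's bridge, middle of its width; axes as the spade's.
- scoop: Blue plastic toy scoop with side walls hanging loosely on the rail on the other side, 56 mm wide (y); handle ends 27 mm above its origin, blade 91 mm below. Origin: underside of its hook's bridge, middle of its width; axes as the spade's. The gap between rake and scoop is 56 to 62 mm.
- caddy: Wooden block 55 x 90 x 48 mm fixed to the counter; the spade stands 40 mm deep in its upright slot and has to be raised more than that to come out. Origin: centre of its underside.
- pail: red toy pail 92 mm across, 85 mm tall, loose bystander; origin at the centre of its underside
- gamebox: cardboard game box 100 x 140 x 45 mm, loose bystander; origin at the centre of its underside
Things that resemble listed ones, but are neither listed nor needed, are in the scene too. What is shaped like the spade but pink or white is not meant. Leave any orange look-alike of the scoop alone.

How it is judged (in metres and radians):
On the way, in this order (a step that is already met when the one before it is completed fails the run):
1. the spade is lifted out of its caddy (z of spade in the frame of caddy above 0.165 m), for 0.1 s.
2. the spade's hook, over the seat, presses the keeper in (value of joint keeper above 0.08 rad and horizontal distance between spade and place below 0.008 m), for 0.02 s.
At the end, for the whole second after the job is handed in: Spade released, at rest on the seat: within 6 mm of its middle, upright within 0.12 rad, origin 147 to 178 mm above the stand's foot, keeper sprung out (below 0.03 rad). Rake and scoop hang at rest on the rail, within 15 mm of their starts, upright within 0.2 rad (value of joint keeper below 0.03 rad and z of spade in the frame of stand between 0.147 and 0.178 m and horizontal distance between spade and place below 0.006 m and angle between spade's own z axis and vertical below 0.12 rad and linear speed of each of spade, rake, scoop below 0.02 m/s and z of each of rake, scoop in the frame of stand above 0.16 m and distance of each of rake, scoop from where it was at the start of the episode below 0.015 m and angle between each of rake, scoop's own z axis and vertical below 0.2 rad); the robot touches nothing.
It fails at once if the spade is pressed against the stand with more than 20 N (contact force between spade and stand above 20 N).
It fails at once if the rake is knocked off or dragged away (distance of rake from where it was at the start of the episode above 0.03 m or angle between rake's own z axis and vertical above 0.45 rad).
It fails at once if the scoop is knocked off or dragged away (distance of scoop from where it was at the start of the episode above 0.03 m or angle between scoop's own z axis and vertical above 0.45 rad).
It fails at once if the pail or the game box is disturbed (distance of any of pail, gamebox from where it was at the start of the episode above 0.03 m).
It also fails if it takes over 51 s, if anything falls off the work surface, if the arm or the gripper's body presses on something with over 40 N, if the wrist force passes 120 N, or if a joint passes its speed limit or range.

### The arm

A 6-joint arm with a two-finger parallel gripper is mounted at the origin on the work surface. World frame = base frame: x ahead of the robot, y to its left, z up, the work surface at z = 0. Lengths are in mm, angles in degrees, forces in N, time in s.
With the tool pointing down it reaches from about 350 to 850 mm from the base axis. Payload 8.1 kg.
Tool frame: the origin (TCP) lies midway between the tips of the shut fingers; the grasp point (between the pads) lies 19 mm behind it; z points along the fingers, y is the line along which they close (so a half turn about z gives the same grasp; the last joint's range is limited). The gripper opens to 85 mm and grips with 20 to 120 N. Pads are 22 mm wide; open, the fingers measure 114 mm over their backs; the gripper's body (76 mm by 85 mm) begins 54 mm behind the grasp point. The pads swing forward as they close: fully open they stand 13 mm farther back than shut.
Start: joints at [63.461, 7.471, 85.268, -0, 87.261, -4.893], TCP at [221.305, 557.7, 194.092] pointing down, gripper open.
Joint ranges: [-169.43, 169.43], [-51.17, 129.36], [1.28, 143.12], [-76.62, 256.62], [0, 156.53], [-152.29, 152.29]. Speed limits (degrees/s): [136.94, 136.94, 159.86, 180, 180, 180].

### API

Orientations are given as [roll, pitch, yaw] about the fixed x, y, z axes, in that order (R = Rz(yaw) Ry(pitch) Rx(roll)).
In Python, from bench import r, optics, workorder gives the robot as it stands.
- The arm moves only by the shell command python3 -m handwheel 'ROWS' [FORCE]. ROWS is rows parted by semicolons, their numbers by spaces, 1 to 8 of them, each of 7 numbers: a rotation vector rx, ry, rz in degrees, then dx, dy, dz in mm, then the finger opening in mm; each row is the pose to reach, as a shift and turn from the pose commanded when the command began, along the tool's axes at that moment; what a row does not reach only later rows make up. A row lasts 1/8 s, in which the tool goes at most 62.5 mm and 10.7 degrees, less where a joint would pass 70% of its speed; a pose out of reach is approached as far as the arm can. The fingers move at their own pace and stop on an object; FORCE is the grip in N (left out, the last holds). Time passes only in rows, so rows that do not move let the fingers close. It prints the time, the measured TCP pose, the force, the opening and the grip force at its end.
- r.sense(): the state, without advancing time (a new reading comes with each control period).
- optics.snapshot(name): name is "scene" or "top"; returns a dict with "pixels" (400x640x3 uint8, blue, green, red), "fx", "fy", "cx", "cy" (pixels), "pose" (4x4, takes a point from camera to world coordinates). Camera axes: x right, y up, looking along -z (the intrinsics and any distortion apply to the point x, -y, -z); pixel columns grow to the right and rows downward; lengths in mm; the calibration is good to about 2 mm. A picture is of the moment at which its call begins. There is no depth.
- workorder.hand_in(): hands the job in; it is judged then, once.
The state is a dict: "time": time; "joint_pos": joint angles; "qd": joint speeds; "joint_efforts": joint torques, N m; "tool_pos": TCP position; "tcp_rot": TCP orientation; "ft_force": force on the tool from outside, world axes, zero at the start; "wrist_torque": the same for the moment, N m; "finger_gap": finger opening in mm; "grip_force": force on a finger pad.
Only numpy, scipy, OpenCV 4.12 (cv2) and the standard library are available. Lean on these libraries where they do the work, as an engineer would, in place of code of your own. Each camera call takes 0.05 s, during which the arm holds its last target. There are 200 camera calls.

## Working session

There is one attempt and no reset: what is moved stays moved. The work goes in short steps, Python scripts to look and compute and a shell command to move; the robot and the scene stay as the last step left them, time stands still between calls to the robot, and variables do not carry over. Pictures are saved under pics/ and viewed, at most 10 in all, crops included, and the job is handed in when it is done.

```bash
mkdir -p pics; ls
python3 - <<'E'
from bench import r, optics, workorder
import cv2,numpy as np
np.set_printoptions(precision=4,suppress=True)
for n in("scene","top"):
    s=optics.snapshot(n); cv2.imwrite(f"pics/{n}0.png",s["pixels"]); print(n,[s[k] for k in("fx","fy","cx","cy")],[k for k in s]);print(np.array(s["pose"]))
print(r.sense())
E
```

```text
pics
scene [407.8645355331863, 407.8645355331863, 314.53975640669483, 201.23541539928078] ['pixels', 'fx', 'fy', 'cx', 'cy', 'pose']
[[   0.4066   -0.6031    0.6863 1421.1729]
 [   0.9136    0.2728   -0.3015 -378.0863]
 [  -0.0054    0.7496    0.6619  942.5195]
 [   0.        0.        0.        1.    ]]
top [366.39981124393137, 366.39981124393137, 324.059313800561, 198.36798297634158] ['pixels', 'fx', 'fy', 'cx', 'cy', 'pose']
[[   0.0237    0.9949   -0.0976  488.203 ]
 [  -0.9997    0.0239    0.0009  -21.2884]
 [   0.0032    0.0975    0.9952 1177.9874]
 [   0.        0.        0.        1.    ]]
{'time': 0.1, 'joint_pos': array([63.4608,  7.5117, 85.3246, -0.0016, 87.2617, -4.8915]), 'qd': array([ 0.0267, -0.0899, -0.1368,  0.0716, -0.1168,  0.0371]), 'joint_efforts': array([  0.0019, -57.0962, -50.1938,  -0.0002,   0.0083,   0.0001]), 'tool_pos': array([221.0569, 557.1784, 193.1255]), 'tcp_rot': array([-179.9022,   -0.0068,  158.3524]), 'ft_force': array([ 0.185 , -0.0239, -0.5033]), 'wrist_torque': array([0.0186, 0.0055, 0.0231]), 'grip_force': 0.0, 'finger_gap': 85.22052979167755}
```

View pics/scene0.png

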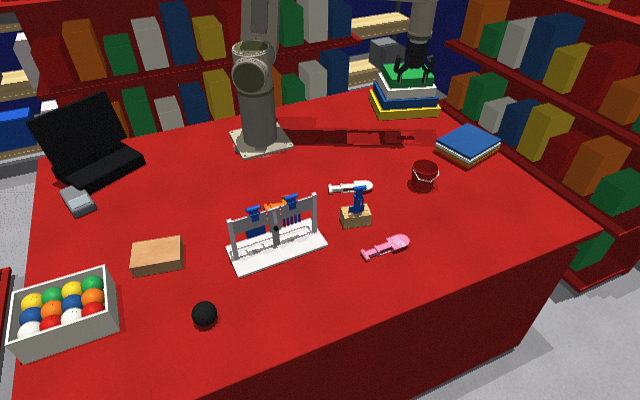

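View pics/top0.png

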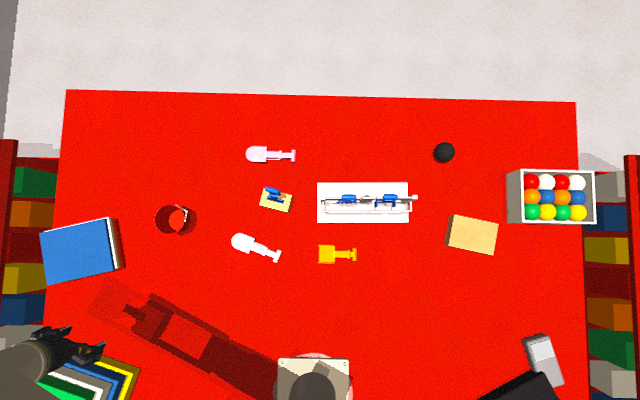

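The scene image shows the blue spade upright in the wooden caddy at scene (357,200) / top (273,194). The stand is at scene (275,235) / top (362,202), with the fence on the robot's side. Possible confusions: the white spade lying at scene (350,187) / top (255,247), the pink spade lying at (385,247) / (270,154), the hanging blue toys at (252,215) and (290,202), and the orange scoop at top (337,254). I choose the blue one in the caddy and will check it in close crops.

Run:
```python
from bench import optics
import cv2,numpy as np
a=np.mean([optics.snapshot("scene")["pixels"].astype(float) for _ in range(4)],0)
b=np.mean([optics.snapshot("top")["pixels"].astype(float) for _ in range(4)],0)
np.save("a.npy",a);np.save("b.npy",b)
def crop(im,x0,y0,w,h,k,name):
    c=cv2.resize(im[y0:y0+h,x0:x0+w].astype(np.uint8),None,fx=k,fy=k,interpolation=cv2.INTER_CUBIC)
    for x in range(x0-x0%10+10,x0+w,10): cv2.putText(c,"|%d"%x if x%20==0 else "|",((x-x0)*k,9),0,.35,(255,255,255),1)
    for y in range(y0-y0%10+10,y0+h,10): cv2.putText(c,"-%d"%y,(0,(y-y0)*k+4),0,.35,(255,255,255),1)
    cv2.imwrite("pics/"+name,c)
crop(a,220,175,160,105,5,"sceneC.png")
crop(b,255,175,160,55,5,"topC.png")
```

```text
(no output)
```

View pics/sceneC.png

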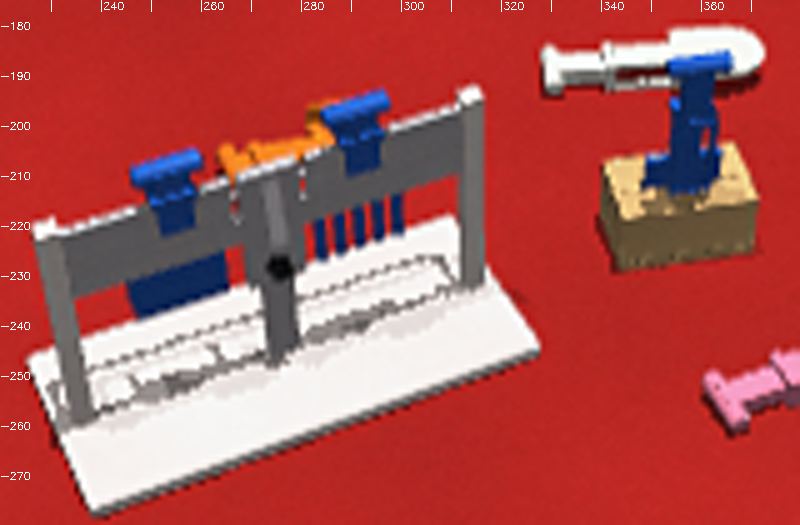

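View pics/topC.png

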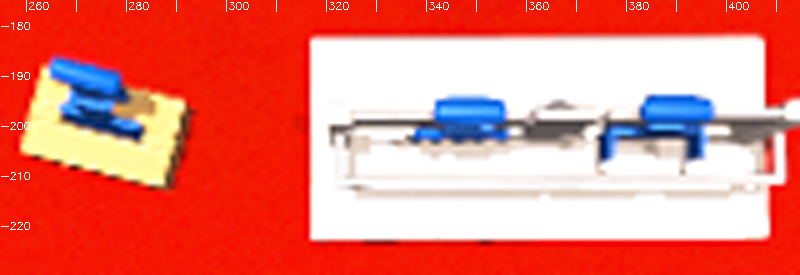

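The crops confirm the blue spade in the caddy: grip at scene (360,187.5) / top (272,190), blade at top (275,199). The rake (tines, scene 303,225) is on the stand's +y side and the scoop (walls, scene 255,225) on its -y side. Next I fit the poses by model projection, sub-pixel.

```bash
cat > vis.py <<'E'
import numpy as np,cv2
from scipy.optimize import minimize
from scipy.spatial.transform import Rotation as Ro
C={"scene":((407.8645,407.8645,314.5398,201.2354),np.array([[.4066,-.6031,.6863,1421.1729],[.9136,.2728,-.3015,-378.0863],[-.0054,.7496,.6619,942.5195]])),
   "top":((366.3998,366.3998,324.0593,198.3680),np.array([[.0237,.9949,-.0976,488.203],[-.9997,.0239,.0009,-21.2884],[.0032,.0975,.9952,1177.9874]]))}
def proj(n,P):
    (fx,fy,cx,cy),T=C[n]; q=(np.asarray(P,float)-T[:,3])@T[:,:3]
    return np.c_[cx+fx*q[:,0]/-q[:,2],cy-fy*q[:,1]/-q[:,2]]
def box(x0,x1,y0,y1,z0,z1): return np.array([[x,y,z] for x in(x0,x1) for y in(y0,y1) for z in(z0,z1)],float)
def ray_z(n,uv,z):
    (fx,fy,cx,cy),T=C[n]; d=T[:,:3]@np.array([(uv[0]-cx)/fx,-(uv[1]-cy)/fy,-1]); return T[:,3]+d*(z-T[2,3])/d[2]
def tri(us,ut):
    A=[];b=[]
    for n,uv in(("scene",us),("top",ut)):
        d=ray_z(n,uv,0)-C[n][1][:,3]; d/=np.linalg.norm(d); M=np.eye(3)-np.outer(d,d); A.append(M); b.append(M@C[n][1][:,3])
    return np.linalg.lstsq(np.vstack(A),np.hstack(b),rcond=None)[0]
K=8
def cover(n,parts,roi):   # anti-aliased silhouette; pixel centres at integers
    x0,y0,w,h=roi; m=np.zeros((h*K,w*K),np.uint8)
    for P in parts:
        q=(proj(n,P)-[x0,y0]+.5)*K-.5
        cv2.fillConvexPoly(m,cv2.convexHull(np.round(q*16).astype(np.int32)),1,shift=4)
    return cv2.resize(m.astype(np.float32),(w,h),interpolation=cv2.INTER_AREA)
t=np.linspace(0,2*np.pi,17)[:-1]
cyl=np.array([[7*np.cos(a),y,44+7*np.sin(a)] for a in t for y in(-20,20)])
a2=np.linspace(np.pi,2*np.pi,13)
SP=[cyl,box(-7,7,-9,9,6,44)]
E
python3 - <<'E'
from vis import *
a=np.load("a.npy");b=np.load("b.npy")
# handle triangulated from my picks in the crops
o=lambda x,y,x0,y0:(x0+x/5-.4,y0+y/5-.4)
print("grip",tri(o(701,64,220,175),o(87,77,255,175)))
print("grip ends",tri(o(673,69,220,175),o(53,69,255,175)),tri(o(728,60,220,175),o(120,85,255,175)))
# base corners of the stand: top surface; scene corners & top corners from crops
S={'B(-y,+x)':(97,513),'A(+x,+y)':(538,347),'D(+y,-x)':(452,216),'C(-y,-x)':(28,358)}
T={'B(-y,+x)':(765,37),'A(+x,+y)':(311,37),'D(+y,-x)':(311,239),'C(-y,-x)':(769,239)}
for k in S: print(k,tri(o(*S[k],220,175),o(*T[k],255,175)))
S=[(601,160),(643,100+45),(757,200),(617,270),(752,252)]
for nm,s,tt in(("cad left-near(+x -y)",(620,213),(187,99)),("right (+x,+y)",(757,200),(45,72)),("(-x,-y)",(601,160),(168,187)),):print(nm,tri(o(*s,220,175),o(*tt,255,175)))
for im,pts in((a,[(360,187),(357,200),(318,240),(255,230),(275,230),(245,215)]),(b,[(272,190),(340,190),(270,200)])):
    print([im[y,x].round() for x,y in pts])
E
```

```text
grip [608.79288705 125.65262486 160.71056935]
grip ends [606.17125948 128.33390404 157.95094044] [611.93744844 122.27715941 164.89053044]
B(-y,+x) [ 663.2072227  -286.46757098   10.03601882]
A(+x,+y) [654.44968975   1.34084217  11.88296307]
D(+y,-x) [525.2836369   -1.18551897  11.70623084]
C(-y,-x) [ 532.79408178 -290.4820825    11.89413292]
cad left-near(+x -y) [608.47716291  77.4395897   55.80675376]
right (+x,+y) [624.50850289 167.54784477  45.68749686]
(-x,-y) [554.84674459  89.28178015  51.82307517]
[array([215., 106.,  48.]), array([86., 41., 16.]), array([242., 243., 246.]), array([88., 40., 17.]), array([26., 24., 24.]), array([ 26.,  30., 190.])]
[array([255., 162.,  67.]), array([255., 255., 255.]), array([106., 151., 190.])]
```

```bash
cat >> vis.py <<'E'
SPADE=SP+[box(-10.5,11.5,-13.5,13.5,0,6),box(-10.5,-5.5,-9,9,-60,6),box(5.5,11.5,-13.5,-9.5,-59,6),box(5.5,11.5,9.5,13.5,-59,6),box(5.5,11.5,-13.5,13.5,-59,-53),box(-10.5,-5.5,-25,25,-67,-57)]
def place(parts,p,rot): R=Ro.from_euler("xyz",rot,degrees=True).as_matrix(); return [P@R.T+p for P in parts]
E
python3 - <<'E'
from vis import *
a=np.load("a.npy");b=np.load("b.npy")
ims={"scene":a,"top":b}; roi={"scene":(340,178,40,42),"top":(256,178,40,34)}
M={}
for n,(x,y,w,h) in roi.items():
    c=cv2.resize(ims[n][y:y+h,x:x+w].astype(np.float32),None,fx=8,fy=8,interpolation=cv2.INTER_CUBIC)
    M[n]=cv2.resize(((c[...,0]-c[...,2])>-10).astype(np.float32),(w,h),interpolation=cv2.INTER_AREA)
def cost(v,views):
    parts=place(SPADE,v[:3],(0,0,v[3])); return sum(((cover(n,parts,roi[n])-M[n])**2).sum() for n in views)
for views in(("scene","top"),("top",),("scene",)):
  for yaw in(-15,165):
    g=lambda v:cost(v if len(views)==2 else [v[0],v[1],115,v[3]],views)
    best=min((minimize(g,[608+dx,125,115,yaw],method="Nelder-Mead",options=dict(initial_simplex=np.array([608+dx,125,115,yaw])+np.vstack([np.zeros(4),np.diag([6,6,6,8])]),maxiter=400)) for dx in(-6,6)),key=lambda q:q.fun)
    print(views,yaw,best.x.round(2),round(best.fun,2))
    if len(views)==2:
        for n in views:
            x,y,w,h=roi[n]; m=cover(n,place(SPADE,best.x[:3],(0,0,best.x[3])),roi[n])
            im=cv2.resize(ims[n][y:y+h,x:x+w].astype(np.uint8),None,fx=9,fy=9,interpolation=cv2.INTER_CUBIC)
            mm=(cv2.resize(m,None,fx=9,fy=9,interpolation=cv2.INTER_CUBIC)>.5).astype(np.uint8)
            cv2.drawContours(im,cv2.findContours(mm,1,1)[0],-1,(0,255,0),1); cv2.imwrite(f"ov_{n}_{yaw}.png",im)
# stand base edges: fit rectangle (130x290 at z=h) to sub-pixel white/red edges
def edge(im,p,q,k):   # edge points along normal of line p-q
    p,q=np.array(p,float),np.array(q,float); d=(q-p)/np.linalg.norm(q-p); nrm=np.array([-d[1],d[0]]); out=[]
    for s in np.linspace(.06,.94,40):
        t=np.arange(-4,4.01,.1); pts=p+(q-p)*s+t[:,None]*nrm
        g=cv2.remap(im[...,1].astype(np.float32),pts[:,:1].astype(np.float32),pts[:,1:].astype(np.float32),cv2.INTER_LINEAR)[:,0]
        lo,hi=g.min(),g.max(); 
        if hi-lo<100: continue
        i=np.where(np.diff(np.sign(g-(lo+hi)/2)))[0]
        if len(i)==1: out.append(pts[i[0]])
    return np.array(out)
o=lambda x,y,x0,y0:(x0+x/5-.4,y0+y/5-.4)
from scipy.optimize import least_squares
Th={'B':(765,37),'A':(311,37),'D':(311,239),'C':(769,239)}; Sc={'B':(97,513),'A':(538,347),'D':(452,216),'C':(28,358)}
E={"top":{k:edge(b,o(*Th[k[0]],255,175),o(*Th[k[1]],255,175),0) for k in("BA","AD","DC","CB")},
   "scene":{k:edge(a,o(*Sc[k[0]],220,175),o(*Sc[k[1]],220,175),0) for k in("AD","DC","CB")}}
print({n:{k:len(v) for k,v in e.items()} for n,e in E.items()})
L={'B':(65,-145),'A':(65,145),'D':(-65,145),'C':(-65,-145)}
def res(v,views,h=None):
    x,y,w=v[:3]; z=h if h is not None else v[3]; c,s=np.cos(np.radians(w)),np.sin(np.radians(w)); out=[]
    for n in views:
        for k,pts in E[n].items():
            W=[[x+c*L[i][0]-s*L[i][1],y+s*L[i][0]+c*L[i][1],z] for i in k]; p,q=proj(n,W); d=(q-p)/np.linalg.norm(q-p)
            out.append((pts-p)@np.array([-d[1],d[0]]))
    return np.hstack(out)
for views,h in((("top","scene"),None),(("top",),12),(("scene",),12)):
    f=least_squares(res,[594,-144,1.7,12][: 4 if h is None else 3],args=(views,h),loss="soft_l1",f_scale=.3); print(views,f.x.round(2),np.sqrt(np.mean(f.fun**2)).round(3))
L2=[cv2.imread(f"ov_{n}_{y}.png") for n in("scene","top") for y in(-15,165)]
c=np.zeros((690,724,3),np.uint8); 
for i,m in enumerate(L2): c[(i//2)*380:(i//2)*380+m.shape[0],(i%2)*362:(i%2)*362+m.shape[1]]=m
cv2.imwrite("pics/ov.png",c[:600] if 0 else cv2.resize(c,None,fx=.86,fy=.86))
E
```

```text
('scene', 'top') -15 [604.57 126.64 122.18 -16.79] 190.95
('scene', 'top') 165 [605.01 126.78 129.4  151.07] 240.49
('top',) -15 [604.85 125.4  120.42 -23.25] 41.93
('top',) 165 [604.8  125.23 119.15 154.91] 55.24
('scene',) -15 [597.16 131.8  123.78 -12.28] 146.11
('scene',) 165 [590.31 138.4  115.24 156.36] 173.2
{'top': {'BA': 40, 'AD': 39, 'DC': 19, 'CB': 21}, 'scene': {'AD': 32, 'DC': 35, 'CB': 32}}
('top', 'scene') [ 593.77 -144.      1.67   11.76] 0.638
('top',) [ 593.68 -144.19    1.58] 0.522
('scene',) [ 594.2  -143.96    1.91] 0.741
```

View pics/ov.png

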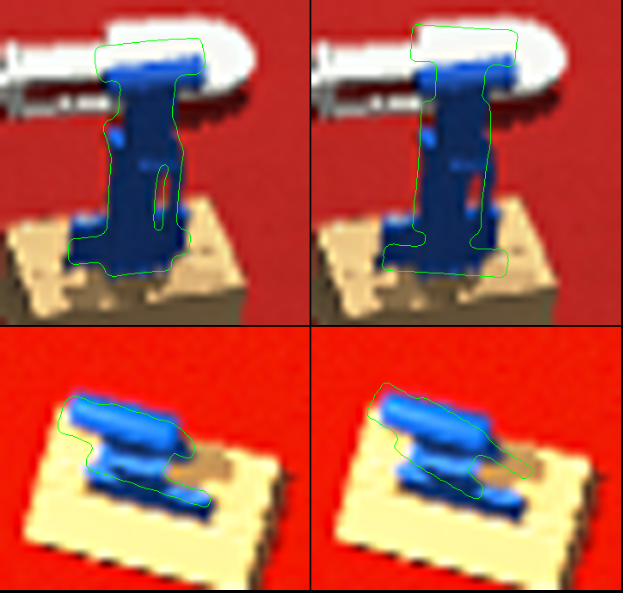

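The overlays show the yaw≈-15° model fits, with window and back leg on the +x side. My mask wrongly took in the white decoy, so I tighten it and refit.

```bash
cat > fit.py <<'E'
from vis import *
a=np.load("a.npy");b=np.load("b.npy")
ims={"scene":a,"top":b}; roi={"scene":(340,178,40,42),"top":(256,178,40,34)}
M={}
for n,(x,y,w,h) in roi.items():
    c=cv2.resize(ims[n][y:y+h,x:x+w].astype(np.float32),None,fx=8,fy=8,interpolation=cv2.INTER_CUBIC)
    M[n]=cv2.resize(((c[...,0]-c[...,2])/(np.abs(c[...,0])+np.abs(c[...,2])+20)>.2).astype(np.float32),(w,h),interpolation=cv2.INTER_AREA)
def cost(v,views):
    S=SPADE[:-1]+[box(-10.5,-5.5,-25,25,-67,v[4])]
    parts=place(S,v[:3],(0,0,v[3])); return sum(((cover(n,parts,roi[n])-M[n])**2).sum() for n in views)
for views in(("scene","top"),("top",),("scene",)):
    full=len(views)==2
    g=lambda v:cost(v if full else [v[0],v[1],115,v[3],v[4]],views)
    best=min((minimize(g,s0:=np.array([604+dx,125,115,-15,-50]),method="Nelder-Mead",options=dict(initial_simplex=s0+np.vstack([np.zeros(5),np.diag([6,6,6,5,5])]),maxiter=600)) for dx in(-6,0,6)),key=lambda q:q.fun)
    print(views,best.x.round(2),round(best.fun,2))
    if full:
        c=np.zeros((380,724,3),np.uint8)
        for i,n in enumerate(views):
            x,y,w,h=roi[n]; v=best.x; m=cover(n,place(SPADE[:-1]+[box(-10.5,-5.5,-25,25,-67,v[4])],v[:3],(0,0,v[3])),roi[n])
            im=cv2.resize(ims[n][y:y+h,x:x+w].astype(np.uint8),None,fx=9,fy=9,interpolation=cv2.INTER_CUBIC)
            mm=(cv2.resize(m,None,fx=9,fy=9,interpolation=cv2.INTER_CUBIC)>.5).astype(np.uint8)
            cv2.drawContours(im,cv2.findContours(mm,1,1)[0],-1,(0,255,0),1); c[:im.shape[0],i*362:i*362+360]=im
        cv2.imwrite("pics/ov2.png",c)
E
python3 fit.py
```

```text
('scene', 'top') [603.6  128.   115.38 -18.09 -42.11] 83.09
('top',) [604.29 125.39 123.25 -24.24 -50.29] 37.44
('scene',) [603.03 128.48 121.36 -15.68 -41.78] 38.96
```

View pics/ov2.png

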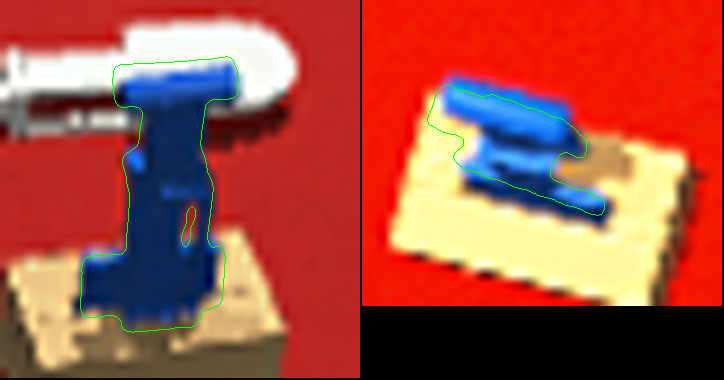

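```bash
cat > fit2.py <<'E'
import re
src=open("fit.py").read().split("def cost")[0]; exec(src)
# v: x y z(origin) roll pitch yaw bladetop  su sv (pixel shift of the scene view for its calibration)
def model(v,n): return place(SPADE[:-1]+[box(-10.5,-5.5,-25,25,-67 if n=="scene" else v[9],v[6])],v[:3],v[3:6])
def cov(v,n):
    m=cover(n,model(v,n),roi[n])
    return m if n=="top" else cv2.warpAffine(m,np.float32([[1,0,v[7]],[0,1,v[8]]]),m.shape[::-1])
def cost(v,free): 
    w=base.copy(); w[free]=v; return sum(((cov(w,n)-M[n])**2).sum() for n in("scene","top"))+(w[7]**2+w[8]**2)*1
base=np.array([604,126,115,0,0,-14,-45,0,0,-75.])
st=np.array([5,5,4,4,4,5,5,1.5,1.5,10])
for free in([0,1,5,6,9],[0,1,5,6,7,8,9],[0,1,2,5,6,7,8,9],[0,1,3,4,5,6,7,8,9]):
    s0=base[free]; q=None
    for k in range(3):
        s=s0 if q is None else q.x
        q=minimize(cost,s,args=(free,),method="Nelder-Mead",options=dict(initial_simplex=s+np.vstack([np.zeros(len(free)),np.diag(st[free]*(-1)**k)]),maxiter=700))
    w=base.copy();w[free]=q.x; print(free,w.round(2),round(q.fun,1),{n:round(float(((cov(w,n)-M[n])**2).sum()),1) for n in M})
# grip only, from the upper outline in the top picture (outer sides), axis height 159
E
python3 fit2.py
python3 - <<'E'
from vis import *
from scipy.optimize import least_squares
b=np.load("b.npy");a=np.load("a.npy")
# caddy top face in top view: red->wood edges by green channel along outline picks
o=lambda x,y:(255+x/5-.4,175+y/5-.4)
P={'TL':o(45,62),'TR':o(187,99),'BR':o(169,187),'BL':o(22,150)}
def edge(im,p,q):
    p,q=np.array(p),np.array(q); d=(q-p)/np.linalg.norm(q-p); nr=np.array([-d[1],d[0]]); out=[]
    for s in np.linspace(.1,.9,30):
        t=np.arange(-3,3.01,.05); pts=(p+(q-p)*s+t[:,None]*nr).astype(np.float32)
        g=cv2.remap(im[...,1].astype(np.float32),pts[:,:1],pts[:,1:],cv2.INTER_LINEAR)[:,0]; i=np.where(np.diff(np.sign(g-90)))[0]
        if len(i)==1: out.append(pts[i[0]])
    return np.array(out)
E={k:edge(b,P[k[0]],P[k[1]]) for k in(("BL","BR"),("TL","BL"),("TL","TR"),("TR","BR"))}
L={'TL':(27.5,45),'TR':(27.5,-45),'BR':(-27.5,-45),'BL':(-27.5,45)}
def res(v):
    c,s=np.cos(np.radians(v[2])),np.sin(np.radians(v[2])); out=[]
    for k,pts in E.items():
        if len(pts)<3: continue
        W=[[v[0]+c*L[i][0]-s*L[i][1],v[1]+s*L[i][0]+c*L[i][1],48] for i in k]; p,q=proj("top",W); d=(q-p)/np.linalg.norm(q-p); out.append((pts-p)@np.array([-d[1],d[0]]))
    return np.hstack(out)
f=least_squares(res,[600,125,-13],loss="soft_l1",f_scale=.3); print("caddy",f.x.round(2),np.abs(f.fun).mean().round(2),{k:len(v) for k,v in E.items()})
E
```

```text
[0, 1, 5, 6, 9] [ 604.06  127.65  115.      0.      0.    -15.61  -41.03    0.      0.
 -133.87] 74.3 {'scene': 39.4, 'top': 35.0}
[0, 1, 5, 6, 7, 8, 9] [ 6.0406e+02  1.2648e+02  1.1500e+02  0.0000e+00  0.0000e+00 -1.6580e+01
 -4.3210e+01  4.2000e-01 -4.6000e-01 -1.3432e+02] 67.8 {'scene': 33.4, 'top': 34.0}
[0, 1, 2, 5, 6, 7, 8, 9] [ 6.0388e+02  1.2690e+02  1.1419e+02  0.0000e+00  0.0000e+00 -1.6420e+01
 -4.1930e+01  4.0000e-01 -4.9000e-01 -1.3316e+02] 67.6 {'scene': 32.8, 'top': 34.4}
[0, 1, 3, 4, 5, 6, 7, 8, 9] [ 6.0515e+02  1.2643e+02  1.1500e+02  6.8000e-01  4.3800e+00 -1.3630e+01
 -4.6080e+01  3.3000e-01 -5.6000e-01 -7.1280e+01] 24.3 {'scene': 14.2, 'top': 9.8}
caddy [590.33 129.19 -12.67] 0.65 {('BL', 'BR'): 30, ('TL', 'BL'): 30, ('TL', 'TR'): 16, ('TR', 'BR'): 30}
```

A 4.4° lean in the slot explains both views: the residual drops from 68 to 24. The slot centre also agrees with the fitted caddy at (590.3,129.2). I'll grasp along the leaning axis. Helper for the moves:

```bash
cat > go.py <<'E'
import sys,numpy as np
from bench import r
from scipy.spatial.transform import Rotation as Ro
np.set_printoptions(precision=2,suppress=True)
def tool(spyaw,pitch=0,roll=0):   # tool y = spade x, tool z = -spade z
    S=Ro.from_euler("xyz",[roll,pitch,spyaw],degrees=True).as_matrix(); return np.c_[-S[:,1]*-1,S[:,0],-S[:,2]] if 0 else np.c_[S[:,1],S[:,0],-S[:,2]]
def delta(p,R):
    s=r.sense(); R0=Ro.from_euler("xyz",s["tcp_rot"],degrees=True).as_matrix()
    print("t",s["time"],"pos",s["tool_pos"],"rot",s["tcp_rot"],"F",s["ft_force"],"gap",s["finger_gap"],"q",s["joint_pos"])
    print("rv",Ro.from_matrix(R0.T@R).as_rotvec(degrees=True),"d",R0.T@(np.array(p)-s["tool_pos"]))
E
python3 -c "
from go import *
R=tool(-13.3,4.4); print(np.linalg.det(R)); sz=-R[:,2]; delta(np.array([605.15,126.43,115])+95*sz,R)"
```

```text
0.9999999999999993
t 0.5 pos [221.32 557.68 194.07] rot [-180.     -0.    158.35] F [ 0.38  0.39 -0.18] gap 85.58581096926571 q [63.46  7.47 85.27  0.   87.26 -4.89]
rv [ 3.62  3.14 81.61] d [-523.07 -258.17  -15.65]
```

```bash
python3 -m handwheel '0 0 0 -20 -10 -55 85; 0 0 10 -75 -37 -80 85; 0 0 20 -130 -64 -80 85; 0 0 30 -185 -91 -80 85; 0 0 40 -240 -118 -80 85; 1 1 50 -295 -145 -80 85; 2 2 60 -350 -173 -80 85; 3 2 70 -405 -200 -80 85' 30; python3 -c "
from go import *
R=tool(-13.3,4.4); sz=-R[:,2]; delta(np.array([605.15,126.43,115])+95*sz,R)"
```

```text
time: 1.5
tool_pos: [525.2, 220.5, 274.4]
tcp_rot: [-176.6, 0.1, 88.0]
ft_force: [0.4, 0.1, 0.2]
finger_gap: 85.1
grip_force: 0.0
t 1.5 pos [525.25 220.54 274.37] rot [-176.62    0.07   87.98] F [0.38 0.12 0.16] gap 85.0993083652964 q [16.89  5.05 79.64  1.04 98.53 19.04]
rv [ 1.03  0.84 11.25] d [-92.59  93.97  59.34]
```

```bash
python3 -m handwheel '.5 .4 6 -40 40 10 85; 1 .8 11.3 -80 80 30 85; 1 .8 11.3 -92.6 94 59.3 85; 1 .8 11.3 -92.6 94 59.3 85'
python3 - <<'E'
from go import *
from vis import *
from bench import optics
R=tool(-13.3,4.4); sz=-R[:,2]; delta(np.array([605.15,126.43,115])+12*sz,R)
c=[]
for n,(x,y,w,h) in {"scene":(320,140,80,80),"top":(240,155,80,80)}.items():
    im=optics.snapshot(n)["pixels"]; im=cv2.resize(im[y:y+h,x:x+w],None,fx=5,fy=5,interpolation=cv2.INTER_CUBIC)
    p=np.array([605.15,126.43,115]); T=p+95*sz
    for P,col in((T,(0,255,0)),(T-19*R[:,2]+46*R[:,1],(0,255,255)),(T-19*R[:,2]-46*R[:,1],(0,255,255)),(p+44*sz,(255,255,255))):
        q=proj(n,P[None])[0]; cv2.drawMarker(im,tuple(np.round(((q-[x,y]+.5)*5-.5)).astype(int)),col,0,8)
    c.append(im)
cv2.imwrite("pics/pre.png",np.hstack(c))
E
```

```text
time: 2.0
tool_pos: [610.2, 125.6, 205.9]
tcp_rot: [-175.3, 0.2, 76.9]
ft_force: [0.4, 0.3, -0.0]
finger_gap: 85.2
grip_force: 0.0
t 2.0 pos [610.21 125.59 205.89] rot [-175.28    0.17   76.88] F [ 0.38  0.29 -0.03] gap 85.15518951597019 q [ 6.02 15.54 75.04  1.39 93.93 19.19]
rv [-0.32  0.18  0.16] d [-0.1  2.3 79. ]
```

View pics/pre.png

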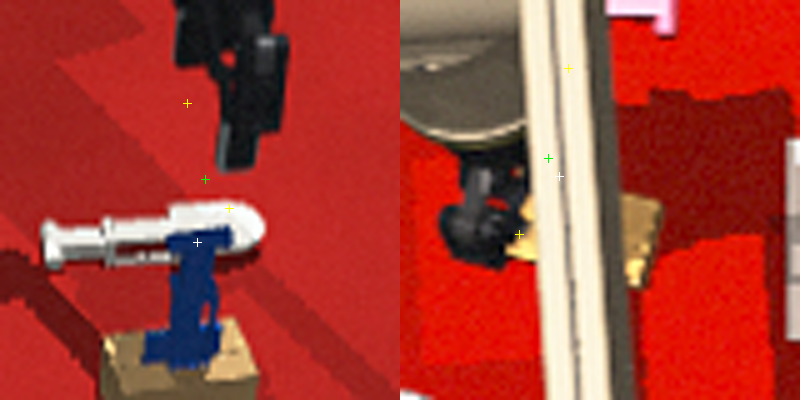

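The picture shows the gripper about 24 mm to +y of, and higher than, where the reported TCP projects (scene finger tip at (367,173)). I check whether the arm was simply not settled.

Run:
```python
from go import *
from bench import optics
import cv2
s=r.sense(); print(s["time"],s["tool_pos"],s["tcp_rot"],s["qd"])
c=[]
for n,(x,y,w,h) in {"scene":(320,100,80,110),"top":(240,135,80,110)}.items():
    im=optics.snapshot(n)["pixels"]; cv2.imwrite(f"full_{n}.png",im); c.append(cv2.resize(im[y:y+h,x:x+w],None,fx=5,fy=5,interpolation=cv2.INTER_CUBIC))
s=r.sense(); print(s["time"],s["tool_pos"],s["tcp_rot"],s["qd"])
cv2.imwrite("pics/pre2.png",np.hstack(c))
```

```text
2.1 [611.18 127.75 210.09] [-175.6     0.03   77.02] [ 1.09 -1.74 -1.1  -0.04 -0.1  -0.03]
2.2 [611.83 128.44 211.68] [-175.77   -0.02   77.1 ] [ 0.17 -0.28 -0.26 -0.04 -0.26 -0.04]
```

View pics/pre2.png

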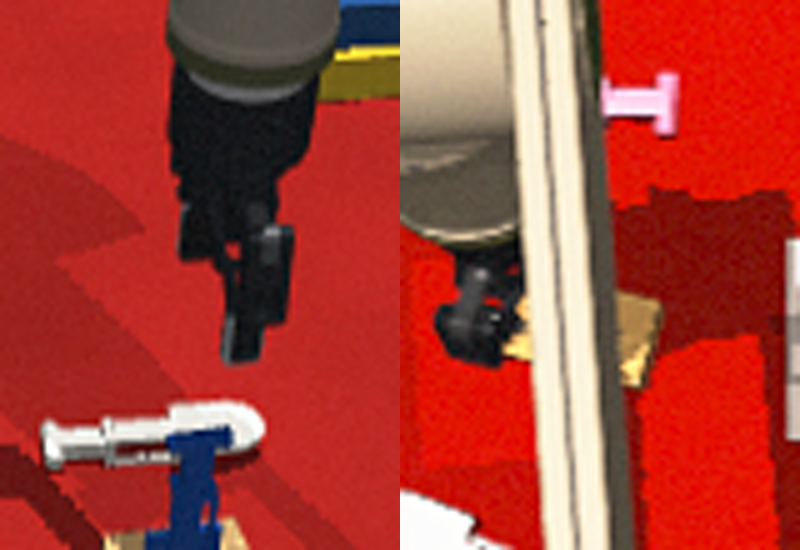

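```bash
python3 -c "
from go import *
from vis import *
s=r.sense(); R0=Ro.from_euler('xyz',s['tcp_rot'],degrees=True).as_matrix(); T=s['tool_pos']
for dy in(42,57,-42,-57):
  for dz in(-13,-60):
    P=T+R0@np.array([0,dy,dz]); print(dy,dz,P,proj('scene',P[None])[0],proj('top',P[None])[0])
R=tool(-13.3,4.4); sz=-R[:,2]; delta(np.array([605.15,126.43,115])+95*sz,R)
"
```

```text
42 -13 [653.59 118.86 221.55] [366.08 180.71] [271.34 170.11]
42 -60 [656.96 118.07 268.42] [367.77 168.13] [269.1  165.55]
57 -13 [668.17 115.52 220.44] [367.57 184.29] [272.87 164.78]
57 -60 [671.55 114.73 267.31] [369.32 171.69] [270.71 159.96]
-42 -13 [571.93 137.57 227.75] [358.2  161.82] [262.64 200.5 ]
-42 -60 [575.31 136.78 274.62] [359.58 149.31] [259.92 197.41]
-57 -13 [557.35 140.91 228.85] [356.87 158.64] [261.06 206.02]
-57 -60 [560.73 140.12 275.73] [358.2  146.15] [258.25 203.21]
t 2.2 pos [611.83 128.44 211.68] rot [-175.77   -0.02   77.1 ] F [-0.3   0.3   0.65] gap 85.32290351529406 q [ 6.25 15.2  74.81  1.41 93.98 19.2 ]
rv [0.17 0.01 0.4 ] d [-3.5   1.37  1.87]
```

```bash
python3 -c "
from go import *
from vis import *
print('tri far tip',tri((359,151.6),(257,206)))
R0=Ro.from_euler('xyz',[180,0,158.352],degrees=True).as_matrix(); T=np.array([221.3,557.7,194.1])
for dy in(42,57,-42,-57):
    P=T+R0@np.array([0,dy,-13]); print(dy,P,proj('scene',P[None])[0],proj('top',P[None])[0])
a=cv2.imread('pics/scene0.png')[40:100,380:460]; b=cv2.imread('pics/top0.png')[310:400,0:130]
cv2.imwrite('pics/start.png',np.hstack([cv2.resize(a,None,fx=5,fy=5),cv2.resize(b,(390,300)[0:2] if 0 else (433,300))]))
"
```

```text
tri far tip [555.58 147.36 251.3 ]
42 [236.79 596.74 207.1 ] [420.25  91.44] [ 79.99 326.85]
57 [242.33 610.68 207.1 ] [424.06  91.35] [ 74.76 324.51]
-42 [205.81 518.66 207.1 ] [398.89  91.95] [109.42 340.02]
-57 [200.27 504.72 207.1 ] [395.07  92.05] [114.7  342.38]
```

View pics/start.png

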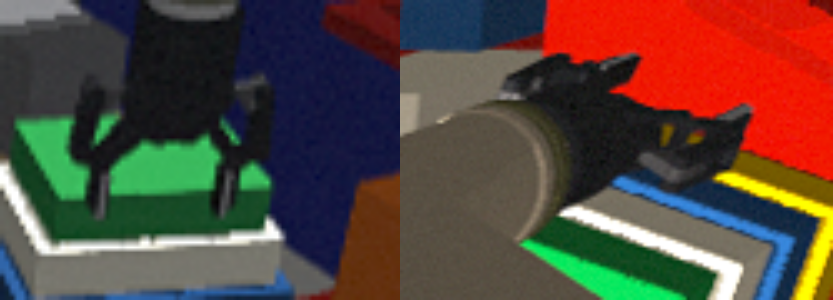

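This view shows the open finger tips at scene (399,83) and (424,83). That is right sideways, but about 25 mm higher than the description gives for open fingers. I'll shut the fingers in the air and measure the tips numerically.

```bash
cat > tip.py <<'E'
from go import *
from vis import *
from bench import optics
im=optics.snapshot("scene")["pixels"].astype(int); x,y,w,h=335,100,60,110
c=cv2.resize(im[y:y+h,x:x+w].astype(np.float32),None,fx=4,fy=4,interpolation=cv2.INTER_CUBIC)
m=((c.max(2)<75)&(c[...,0]-c[...,2]<25)).astype(np.uint8); k,l,st,_=cv2.connectedComponentsWithStats(m)
i=1+np.argmax(st[1:,4]); ys,xs=np.where(l==i); P=np.c_[x+(xs+.5)/4-.5,y+(ys+.5)/4-.5]
lo=P[:,1].max(); print("lowest row",lo,"cols there",P[P[:,1]>lo-1.5][:,0].min(),P[P[:,1]>lo-1.5][:,0].max())
for rr in range(int(lo)-14,int(lo)+1,2):
    q=P[np.abs(P[:,1]-rr)<.3][:,0]; print(rr,q.min(),q.max(),end="; ")
s=r.sense(); R0=Ro.from_euler('xyz',s['tcp_rot'],degrees=True).as_matrix(); T=s['tool_pos']
print("\n",s["time"],T,s["tcp_rot"],s["finger_gap"]); print("tcp->",proj("scene",T[None]))
E
python3 tip.py; python3 -m handwheel '0 0 0 0 0 0 5; 0 0 0 0 0 0 5; 0 0 0 0 0 0 5; 0 0 0 0 0 0 5; 0 0 0 0 0 0 5; 0 0 0 0 0 0 5; 0 0 0 0 0 0 5; 0 0 0 0 0 0 5'; python3 tip.py
```

```text
lowest row 171.625 cols there 365.625 371.375
157 365.125 377.375; 159 365.375 377.375; 161 365.125 377.375; 163 366.625 376.875; 165 366.625 372.375; 167 366.375 372.125; 169 365.875 371.875; 171 365.875 371.125; 
 2.25 [611.91 128.49 211.78] [-175.79   -0.02   77.11] 85.0576427821396
tcp-> [[361.67 174.37]]
time: 3.25
tool_pos: [611.6, 127.1, 209.4]
tcp_rot: [-175.6, 0.0, 77.0]
ft_force: [0.5, 0.2, 0.7]
finger_gap: 5.3
grip_force: 0.0
lowest row 166.625 cols there 360.875 366.375
152 358.625 376.375; 154 359.875 376.125; 156 359.125 374.375; 158 358.875 372.375; 160 358.625 367.375; 162 358.625 367.125; 164 358.875 366.875; 166 360.875 366.125; 
 3.3 [611.58 127.12 209.46] [-175.62    0.04   77.01] 4.805160741879686
tcp-> [[361.14 175.06]]
```

```bash
python3 -c "
from go import *
from vis import *
for z in(210,225,235,245): print(z,proj('scene',[[618,126,z]]))
delta([690,45,45],tool(-13.3,0))"
```

```text
210 [[361.89 176.24]]
225 [[362.26 172.14]]
235 [[362.51 169.36]]
245 [[362.76 166.56]]
t 3.3 pos [611.58 127.12 209.46] rot [-175.62    0.04   77.01] F [ 0.88  0.01 -0.8 ] gap 4.805160741879686 q [ 6.14 15.33 74.89  1.4  93.92 19.18]
rv [-4.38  0.06  0.3 ] d [-62.26 107.16 156.78]
```

```bash
python3 -m handwheel '-2 0 0 -25 45 0 5; -4.4 0 .3 -50 85 0 5; -4.4 0 .3 -62 107 30 5; -4.4 0 .3 -62 107 80 5; -4.4 0 .3 -62 107 120 5; -4.4 0 .3 -62 107 150 5; -4.4 0 .3 -62 107 157 5; -4.4 0 .3 -62 107 157 5'; python3 -m handwheel '0 0 0 0 0 0 5; 0 0 0 0 0 0 5'; sed -i 's/x,y,w,h=335,100,60,110/x,y,w,h=[int(v) for v in __import__("sys").argv[1:5]]/' tip.py; python3 tip.py 330 180 80 100
```

```text
time: 4.3
tool_pos: [690.1, 45.3, 45.3]
tcp_rot: [180.0, 0.1, 76.7]
ft_force: [-0.1, 0.7, 0.6]
finger_gap: 5.0
grip_force: 0.0
time: 4.55
tool_pos: [691.2, 45.3, 46.8]
tcp_rot: [179.8, 0.0, 76.7]
ft_force: [0.7, -0.1, -0.4]
finger_gap: 4.8
grip_force: 0.0
lowest row 232.625 cols there 345.125 350.375
218 341.625 355.375; 220 342.625 358.125; 222 342.875 358.375; 224 342.375 358.125; 226 342.375 355.875; 228 342.125 350.875; 230 345.125 350.875; 232 345.125 349.875; 
 4.6 [690.96  45.3   46.45] [179.84   0.03  76.71] 5.086624572340714
tcp-> [[346.16 239.89]]
```

```bash
python3 -m handwheel '0 0 0 0 0 8 5; 0 0 0 0 0 16 5; 0 0 0 0 0 24 5; 0 0 0 0 0 31 5; 0 0 0 0 0 36 5; 0 0 0 0 0 36 5; 0 0 0 0 0 36 5; 0 0 0 0 0 36 5'; python3 tip.py 330 180 80 100;  python3 -m handwheel '0 0 0 0 0 2 5; 0 0 0 0 0 4 5; 0 0 0 0 0 6 5; 0 0 0 0 0 8 5; 0 0 0 0 0 10 5;0 0 0 0 0 11 5'
```

```text
time: 5.6
tool_pos: [690.3, 45.3, 9.4]
tcp_rot: [179.9, 0.0, 76.7]
ft_force: [1.0, -0.4, -0.5]
finger_gap: 4.6
grip_force: 0.0
lowest row 259.875 cols there 348.125 349.375
245 339.875 353.125; 247 341.375 354.125; 249 342.125 355.125; 251 343.125 357.125; 253 343.875 356.875; 255 345.875 359.125; 257 347.375 357.125; 259 348.125 349.125; 
 5.65 [690.23  45.28   9.27] [179.94   0.05  76.71] 4.905757828866141
tcp-> [[345.49 248.08]]
time: 6.4
tool_pos: [689.8, 45.2, -2.4]
tcp_rot: [180.0, 0.1, 76.7]
ft_force: [0.2, -1.0, 0.2]
finger_gap: 4.8
grip_force: 0.0
```

The reported z is -2.4 with no contact, so the camera is right: the real tips are higher than reported. I lower further until they touch, to calibrate.

```bash
python3 -m handwheel '0 0 0 0 0 2 5; 0 0 0 0 0 4 5; 0 0 0 0 0 6 5; 0 0 0 0 0 8 5; 0 0 0 0 0 10 5;0 0 0 0 0 12 5'|egrep 'tool|force'; python3 -m handwheel '0 0 0 0 0 1.5 5; 0 0 0 0 0 3 5;0 0 0 0 0 4 5'|egrep 'tool|ft'; python3 -c "from go import *; s=r.sense();print(s['ft_force'],s['tool_pos'])"
```

```text
tool_pos: [689.9, 45.2, -14.3]
ft_force: [0.2, -0.2, 0.7]
grip_force: 0.0
tool_pos: [689.9, 45.2, -18.3]
ft_force: [-0.3, -0.0, -0.2]
[-0.35 -0.   -0.16] [689.85  45.21 -18.31]
```

```bash
for i in 1 2 3; do :; done; python3 -m handwheel '0 0 0 0 0 1.5 5; 0 0 0 0 0 3 5;0 0 0 0 0 3 5'|egrep 'tool|ft'; python3 -m handwheel '0 0 0 0 0 1.5 5; 0 0 0 0 0 3 5;0 0 0 0 0 3 5'|egrep 'tool|ft'
```

```text
tool_pos: [689.7, 45.3, -21.4]
ft_force: [0.3, -0.2, -0.7]
tool_pos: [689.7, 45.2, -24.4]
ft_force: [-0.2, 0.6, -0.5]
```

```bash
python3 -m handwheel '0 0 0 0 0 1.5 5; 0 0 0 0 0 2 5;0 0 0 0 0 2 5'|egrep 'tool|ft'
```

```text
tool_pos: [689.8, 45.2, -26.3]
ft_force: [0.3, 0.1, -0.3]
```

```bash
python3 -m handwheel '0 0 0 0 0 1 5; 0 0 0 0 0 2 5;0 0 0 0 0 2 5'|egrep 'tool|ft'; python3 -m handwheel '0 0 0 0 0 1 5; 0 0 0 0 0 1.5 5;0 0 0 0 0 1.5 5'|egrep 'tool|ft'
```

```text
tool_pos: [689.8, 45.2, -28.4]
ft_force: [0.7, 0.3, -0.5]
tool_pos: [689.8, 45.2, -29.8]
ft_force: [-0.6, -0.0, -0.7]
```

```bash
python3 -m handwheel '0 0 0 0 0 1 5; 0 0 0 0 0 1.5 5;0 0 0 0 0 1.5 5'|egrep 'tool|ft'
```

```text
tool_pos: [689.9, 45.2, -31.3]
ft_force: [-0.8, -0.2, -0.8]
```

```bash
python3 -m handwheel '0 0 0 0 0 1 5; 0 0 0 0 0 2 5;0 0 0 0 0 2 5'|egrep 'tool|ft'; python3 -m handwheel '0 0 0 0 0 1 5; 0 0 0 0 0 1 5'|egrep 'time|tool|ft'
```

```text
tool_pos: [689.7, 45.2, -33.4]
ft_force: [0.0, 0.1, 0.9]
time: 10.4
tool_pos: [689.8, 45.2, -34.3]
ft_force: [-0.3, -0.3, 0.6]
```

```bash
python3 -m handwheel '0 0 0 0 0 1 5; 0 0 0 0 0 2 5;0 0 0 0 0 2 5'|egrep 'tool|ft'; python3 tip.py 330 200 80 70
```

```text
tool_pos: [689.7, 45.2, -36.4]
ft_force: [0.2, 0.4, 0.3]
lowest row 264.625 cols there 348.875 351.125
250 340.375 356.875; 252 340.875 359.125; 254 342.625 360.875; 256 343.125 362.625; 258 344.875 363.875; 260 346.375 365.375; 262 348.375 350.125; 264 349.125 351.125; 
 10.825 [689.8   45.24 -36.3 ] [179.99   0.06  76.71] 5.115459100085629
tcp-> [[344.76 257.8 ]]
```

```bash
sed -i 's/^m=.*75.*; k,l/m=((c.max(2)<95)\&(c.max(2)-c.min(2)<28)).astype(np.uint8); k,l/' tip.py; python3 tip.py 330 190 80 90; python3 -c "
from vis import *
for z in(0,3,6,10): print(z,proj('scene',[[697,44,z]]))"
```

```text
lowest row 251.875 cols there 342.375 349.125
237 340.875 353.125; 239 341.375 349.625; 241 341.625 355.375; 243 341.375 355.875; 245 341.625 354.875; 247 341.125 349.625; 249 342.125 349.375; 251 342.625 348.875; 
 10.875 [689.83  45.22 -36.26] [179.98   0.06  76.71] 4.796444414828635
tcp-> [[344.76 257.8 ]]
0 [[345.99578369 251.76250958]]
3 [[346.04060637 251.1069792 ]]
6 [[346.08557212 250.44935631]]
10 [[346.14575022 249.56925342]]
```

```bash
python3 -m handwheel '0 0 0 0 0 .7 5; 0 0 0 0 0 1.5 5;0 0 0 0 0 1.5 5'|egrep 'tool|ft'
```

```text
tool_pos: [690.1, 45.2, -36.9]
ft_force: [-3.3, 0.3, 5.3]
```

```bash
python3 -m handwheel '0 0 0 0 0 .7 5; 0 0 0 0 0 1.5 5;0 0 0 0 0 1.5 5'|egrep 'tool|ft'
```

```text
tool_pos: [690.1, 45.2, -36.9]
ft_force: [-9.0, -0.9, 16.2]
```

Contact is at reported z ≈ -36.5, so the true tip is about 36 mm above the reported TCP, while x and y agree with the camera. I back off and go to the pre-grasp with this correction.

```bash
cat >> go.py <<'E'
def rep(true,R,k=.5): z=-R[:,2]; return np.array(true)-36*np.array([k*z[0],k*z[1],z[2]])
E
python3 -c "
from go import *
R=tool(-13.3,4.4); sz=-R[:,2]; delta(rep(np.array([605.15,126.43,115])+95*sz,R),R)"
```

```text
t 11.625 pos [690.14  45.19 -36.94] rot [179.96   0.06  76.71] F [-8.98 -0.93 16.18] gap 4.977395193974247 q [-0.46 32.67 79.26 -0.07 68.06 12.86]
rv [4.44 0.06 0.01] d [  59.3   -95.35 -210.89]
```

```bash
python3 -m handwheel '0 0 0 0 0 -50 40; 0 0 0 0 0 -105 85; 0 0 0 0 0 -160 85; 1 0 0 5 -10 -205 85; 3 0 0 30 -50 -211 85; 4.4 0 0 50 -80 -211 85; 4.4 0 0 59.3 -95 -211 85; 4.4 0 0 59.3 -95 -211 85'; python3 -m handwheel '0 0 0 0 0 0 85; 0 0 0 0 0 0 85; 0 0 0 0 0 0 85' >/dev/null;  python3 -c "
from go import *
R=tool(-13.3,4.4); sz=-R[:,2]; delta(rep(np.array([605.15,126.43,115])+12*sz,R),R)"
```

```text
time: 12.62
tool_pos: [610.6, 125.5, 171.6]
tcp_rot: [-175.6, 0.1, 76.8]
ft_force: [0.4, 0.1, -0.9]
finger_gap: 85.2
grip_force: 0.0
t 13.0 pos [611.41 124.3  171.56] rot [-175.62    0.06   76.65] F [ 0.27 -0.15  0.24] gap 85.20370294242666 q [ 5.89 16.1  77.93  1.38 90.12 19.19]
rv [ 0.02  0.06 -0.05] d [ 0.71 -0.88 80.79]
```

```bash
python3 -m handwheel '0 0 0 .7 -.9 15 85; 0 0 0 .7 -.9 35 85; 0 0 0 .7 -.9 52 85; 0 0 0 .7 -.9 64 85; 0 0 0 .7 -.9 72 85; 0 0 0 .7 -.9 78 85; 0 0 0 .7 -.9 81 85; 0 0 0 .7 -.9 81 85'; python3 -m handwheel '0 0 0 0 0 0 85; 0 0 0 0 0 0 85' |egrep 'tool|ft'; python3 tip.py 330 130 80 90
```

```text
time: 14.0
tool_pos: [604.4, 127.2, 91.2]
tcp_rot: [-175.6, 0.1, 76.7]
ft_force: [-0.0, -0.3, -0.0]
finger_gap: 84.9
grip_force: 0.0
tool_pos: [604.6, 127.3, 91.5]
ft_force: [-0.5, -0.5, 0.8]
lowest row 204.625 cols there 360.375 361.625
190 360.125 371.375; 192 360.375 371.125; 194 360.125 371.125; 196 359.875 370.875; 198 359.625 367.125; 200 359.625 366.875; 202 359.625 365.875; 204 361.375 361.625; 
 14.3 [604.53 127.25  91.37] [-175.66    0.05   76.71] 85.15215252655446
tcp-> [[357.44 203.68]]
```

```bash
python3 -m handwheel '0 0 0 0 0 0 10; 0 0 0 0 0 0 10; 0 0 0 0 0 0 10; 0 0 0 0 0 0 10; 0 0 0 0 0 0 10; 0 0 0 0 0 0 10; 0 0 0 0 0 0 10; 0 0 0 0 0 0 10' 30; python3 -c "
from go import *
s=r.sense();print(s)"
```

```text
time: 15.3
tool_pos: [604.2, 127.3, 91.0]
tcp_rot: [-175.6, 0.1, 76.7]
ft_force: [-2.0, 0.2, 1.0]
finger_gap: 13.6
grip_force: 34.2
{'time': 15.3, 'joint_pos': array([ 6.21, 18.24, 83.92,  1.43, 82.  , 19.26]), 'qd': array([ 0.01, -0.06, -0.05,  0.03, -0.09,  0.06]), 'joint_efforts': array([ -0.48, -63.71, -47.94,  -0.1 ,  -0.24,   0.02]), 'tool_pos': array([604.2 , 127.26,  91.02]), 'tcp_rot': array([-175.61,    0.06,   76.71]), 'ft_force': array([-2.05,  0.19,  1.  ]), 'wrist_torque': array([0.1 , 0.44, 0.05]), 'grip_force': 34.1748071461916, 'finger_gap': 13.599287074714157}
```

The fingers hold a 13.6 mm gap at 34 N, so the handle is gripped with hardly any side force. Raising along the tool axis with a firmer grip.

```bash
python3 -m handwheel '0 0 0 0 0 -6 10; 0 0 0 0 0 -16 10; 0 0 0 0 0 -30 10; 0 0 0 0 0 -48 10; 0 0 0 0 0 -68 10; 0 0 0 0 0 -88 10; 0 0 0 0 0 -108 10; 0 0 0 0 0 -125 10' 60; python3 -m handwheel '0 0 0 0 0 0 10; 0 0 0 0 0 0 10' 60
python3 - <<'E'
from go import *
from bench import optics
import cv2
for n in("scene","top"): cv2.imwrite(f"held_{n}.png",optics.snapshot(n)["pixels"])
print(r.sense()["tool_pos"])
E
```

```text
time: 16.3
tool_pos: [614.0, 125.2, 217.4]
tcp_rot: [-175.7, 0.0, 76.7]
ft_force: [-0.4, 0.6, -0.8]
finger_gap: 13.3
grip_force: 61.0
time: 16.55
tool_pos: [613.3, 125.1, 214.8]
tcp_rot: [-175.6, 0.1, 76.7]
ft_force: [0.7, -1.0, -1.6]
finger_gap: 12.9
grip_force: 61.1
[612.92 125.06 214.28]
```

Run:
```python
from vis import *
np.set_printoptions(precision=1,suppress=True,linewidth=200)
b=np.load("b.npy");a=np.load("a.npy")
S=lambda x,y,z:place([np.array([[x,y,z]],float)],np.array([593.75,-144.1,0]),(0,0,1.65))[0]
for nm,p in dict(railL=(0,125,165),rail_i=(0,23,165),seat=(0,0,165),rail_j=(0,-23,165),railR=(0,-125,165),postL=(0,128,175),postR=(0,-128,175),fence0=(-34,0,118),f1=(-34,60,118),f2=(-34,-60,118)).items(): print(nm,proj("scene",S(*p))[0],proj("top",S(*p))[0])
for c in(328,332,336,362,366,370,376,402,405): print("col",c,"rows190-216 gray",b[190:217,c].mean(1).round().astype(int))
print("row198",b[198,314:414].mean(1).round().astype(int))
```

```text
railL [312.6 195.7] [323.  197.4]
rail_i [280.2 205.9] [359.7 197.2]
seat [272.6 208.3] [368.  197.2]
rail_j [265.  210.7] [376.2 197.1]
railR [229.8 221.8] [412.9 197. ]
postL [313.5 192.8] [321.9 197. ]
postR [228.2 219.5] [414.9 196.6]
fence0 [269.6 213.1] [366.2 210.5]
f1 [288.3 207.1] [345.5 210.6]
f2 [250.3 219.2] [386.9 210.4]
col 328 rows190-216 gray [255 255 255 255 255 255 255 238 249  76 195 255 207 210 211 229 255 255 255 255 238 255 218 212 232 255 255]
col 332 rows190-216 gray [255 255 255 255 255 255 255 239 248  75 197 255 255 216 255 255 255 255 255 255 240 254 252 210 229 255 255]
col 336 rows190-216 gray [255 255 255 255 255 255 255 242 247  74 196 255 136 184 233 255 255 255 255 255 241 254 251 207 229 255 255]
col 362 rows190-216 gray [255 255 255 255 255 255 229 221 196  78  87  88  95 163 236 255 255 255 255 255 244 246 249 205 228 255 255]
col 366 rows190-216 gray [255 255 255 255 255 164 157 255 247  78  88  88 104 160 221 255 255 255 255 255 238 246 248 206 228 255 255]
col 370 rows190-216 gray [255 255 255 255 255 255 224 255 246  78  84  94 165 218 233 255
[... 161 characters left out ...]
55 207 228 255 255]
col 402 rows190-216 gray [255 255 255 255 255 255 253 255 179  80 103 103 101 139 254 255 255 255 255 255 252 241 205 230 255 255 255]
col 405 rows190-216 gray [255 255 255 255 255 255 253 255 174  81  98 112 114 146 213 221 255 255 255 232 252 245 254 227 255 255 255]
row198 [ 78  80  74 242 255 254 253 255 255 255 255 238 249 250 249 250 249 248 248 240 239 248 247 247 247 244 233 189 113 124 122 126 124 126 124 126 128 124 126 126 130 131 205 243 240 231 203 160 196
 247 247 248 247 247 247 247 246 244 242 240 231 169 148 227 238 236 227 221 189 100 114 113 113 115 114 117 115 118 119 118 120 119 117 150 168 176 177 178 179 178 176 174 176 175 173 170 173 151
 239 255]
```

Run:
```python
from vis import *
a=np.load("a.npy").astype(int);b=np.load("b.npy").astype(int)
print("scene (B,R) cols 262..282")
for y in range(199,222): print(y," ".join("%3d/%3d"%(a[y,x,0],a[y,x,2]) for x in range(264,282)))
print("top green cols 356..380")
for y in range(192,203): print(y,b[y,356:381,1])
S=lambda x,y,z:place([np.array([[x,y,z]],float)],np.array([593.75,-144.1,0]),(0,0,1.65))[0]
for z in(150,160,170,176): print(z,[proj("scene",S(x,y,z))[0].round(1) for x,y in((4,18),(4,0),(4,-18),(-4,0))],[proj("top",S(x,y,z))[0].round(1) for x,y in((4,18),(4,-18),(-4,18))])
```

```text
scene (B,R) cols 262..282
199  36/185  34/185  35/185  34/183  33/180  35/182  32/181  35/182  34/184  33/184  34/185  34/185  34/185  34/185  32/184  32/183  35/184  15/140
200  35/185  32/184  34/182  34/183  35/182  32/184  33/184  35/184  33/182  35/184  35/182  34/182  34/183  36/184  36/183  34/182  34/181  29/191
201  34/182  34/181  35/183  34/185  34/182  34/186  36/183  35/181  33/180  35/181  34/181  32/180  34/180  33/178  32/182  33/181  35/180  22/143
202  32/181  35/180  33/183  32/182  33/183  36/184  32/186  33/184  34/178  33/179  34/180  35/185  33/192  34/192  35/203  34/211  36/212  27/184
203  34/196  33/204  35/191  35/180  37/183  35/192  37/226  37/225  32/200  35/210  35/209  36/223  36/234  37/234  35/242  39/250  37/250  35/250
204  34/235  39/246  34/231  32/166  35/185  30/205  36/245  38/251  37/243  36/249  35/249  36/249  35/248  36/248  35/248  33/248  32/249  66/247
205  36/247  37/249  37/249  27/182  34/223  30/207  21/177  39/250  39/248  37/247  32/247  30/247  27/247  60/244  98/244  35/251  31/240 162/233
206  30/225  37/246  37/244  38/249  3
[... 3496 characters left out ...]
 255
 120  24  82 120  96  62  64]
150 [array([279.4, 211.2]), array([273.5, 213. ]), array([267.6, 215. ]), array([272.5, 211.3])] [array([360.9, 196.3]), array([373.7, 196.3]), array([360.9, 199.2])]
160 [array([279.2, 208.6]), array([273.3, 210.5]), array([267.3, 212.4]), array([272.3, 208.7])] [array([361.3, 196. ]), array([374.2, 195.9]), array([361.3, 198.8])]
170 [array([279., 206.]), array([273. , 207.9]), array([267. , 209.8]), array([272. , 206.1])] [array([361.7, 195.6]), array([374.7, 195.5]), array([361.7, 198.5])]
176 [array([278.8, 204.4]), array([272.9, 206.3]), array([266.8, 208.2]), array([271.8, 204.6])] [array([361.9, 195.4]), array([375. , 195.3]), array([361.9, 198.3])]
```

```bash
python3 -c "
from go import *
delta([593.75,-143.5,294],tool(1.65))"
```

```text
t 16.65 pos [612.92 125.06 214.28] rot [-175.51    0.1    76.7 ] F [-0.92  0.   -1.06] gap 13.476890094266766 q [ 5.94 15.53 74.17  1.39 94.58 19.3 ]
rv [ -4.48  -0.49 -14.94] d [-265.91   36.76  -82.4 ]
```

```bash
python3 -m handwheel '-1 0 0 0 1 -35 10; -2 0 -1 -5 3 -70 10; -4.5 -.5 -4 -45 8 -82 10; -4.5 -.5 -7 -95 15 -82.4 10; -4.5 -.5 -10 -150 22 -82.4 10; -4.5 -.5 -12 -205 30 -82.4 10; -4.5 -.5 -15 -250 35 -82.4 10; -4.5 -.5 -15 -266 36.8 -82.4 10'; python3 -m handwheel '0 0 0 0 0 0 10; 0 0 0 0 0 0 10; 0 0 0 0 0 0 10; 0 0 0 0 0 0 10' >/dev/null; python3 -c "
from go import *
delta([593.75,-143.5,294],tool(1.65))
from bench import optics
import cv2
f=lambda n:np.mean([optics.snapshot(n)['pixels'].astype(float) for _ in range(3)],0)
np.save('h_s.npy',f('scene'))"
```

```text
time: 17.65
tool_pos: [593.3, -146.1, 294.1]
tcp_rot: [180.0, -0.0, 91.6]
ft_force: [0.3, 0.4, -1.9]
finger_gap: 13.3
grip_force: 60.9
t 18.15 pos [ 594.53 -142.45  295.36] rot [179.85  -0.    91.79] F [ 0.35 -0.14 -0.14] gap 13.340421643272173 q [-18.31   8.03  74.2    0.05  97.63 -20.1 ]
rv [ 0.15 -0.    0.14] d [-1.02 -0.82  1.36]
```

```bash
cat > fith.py <<'E'
from vis import *
import sys
np.set_printoptions(precision=2,suppress=True)
im=np.load(sys.argv[1]); px,py,pz=map(float,sys.argv[2:5])   # expected origin
blade=np.vstack([box(-10.5,-5.5,-25,25,-82,-45)]+[np.array([[x,25*np.cos(t),-82+25*np.sin(t)] for x in(-10.5,-5.5)]) for t in np.linspace(np.pi,2*np.pi,15)])
PART=[box(-10.5,11.5,-13.5,13.5,0,6),box(-10.5,-5.5,-9,9,-60,6),box(5.5,11.5,-13.5,-9.5,-59,6),box(5.5,11.5,9.5,13.5,-59,6),box(5.5,11.5,-13.5,13.5,-59,-53),blade]
c0=proj("scene",[[px,py,pz],[px,py,pz-107]]); x0=int(c0[:,0].mean())-25; y0=int(c0[0,1])+2; roi=(x0,y0,50,int(c0[1,1])-y0+12)
x,y,w,h=roi; c=cv2.resize(im[y:y+h,x:x+w].astype(np.float32),None,fx=8,fy=8,interpolation=cv2.INTER_CUBIC)
M=cv2.resize(((c[...,0]-c[...,2])/(np.abs(c[...,0])+np.abs(c[...,2])+20)>.2).astype(np.float32),(w,h),interpolation=cv2.INTER_AREA)
def cost(v,pitch=0,x=px): return ((cover("scene",place(PART,[x,v[0],v[1]],(v[2],pitch,v[3])),roi)-M)**2).sum()
for dx,pitch in((0,0),(-3,0),(3,0),(0,2),(0,-2)):
    q=minimize(cost,[py,pz,0,1.65],args=(pitch,px+dx),method="Nelder-Mead",options=dict(initial_simplex=np.array([py,pz,0,1.65])+np.vstack([np.zeros(4),np.diag([5,5,3,4])]),maxiter=400)); print("dx",dx,"pitch",pitch,"-> y z roll yaw",q.x,"cost",round(q.fun,1))
E
python3 fith.py h_s.npy 594.5 -143.05 319.4
```

```text
dx 0 pitch 0 -> y z roll yaw [-142.03  322.33   -0.25    2.51] cost 113.3
dx -3 pitch 0 -> y z roll yaw [-141.34  320.07    0.01    2.74] cost 112.6
dx 3 pitch 0 -> y z roll yaw [-143.11  325.02    0.09    2.88] cost 113.7
dx 0 pitch 2 -> y z roll yaw [-142.07  319.86    0.6     2.55] cost 114.3
dx 0 pitch -2 -> y z roll yaw [-142.21  325.17   -0.46    4.82] cost 114.0
```

```bash
python3 -c "
from go import *
delta([593.75,-144.0,215],tool(1.65))"; python3 -m handwheel '0 0 0 -1.5 -.8 0 10; .15 0 .14 -1.5 -.8 1 10; .15 0 .14 -1.5 -.8 1 10;.15 0 .14 -1.5 -.8 1 10; .15 0 .14 -1.5 -.8 1 10' >/dev/null; python3 -c "
from go import *
delta([593.75,-144.0,215],tool(1.65))"
```

```text
t 18.3 pos [ 594.39 -143.06  295.34] rot [179.85   0.    91.75] F [-0.78 -0.5  -0.85] gap 13.218960996123133 q [-18.37   8.03  74.2    0.05  97.63 -20.11]
rv [0.15 0.   0.1 ] d [-0.91 -0.87 80.34]
t 18.925 pos [ 593.56 -145.08  294.29] rot [-180.      0.     91.57] F [-0.2   0.29 -0.34] gap 13.324085024922656 q [-18.54   8.14  74.19  -0.    97.67 -20.11]
rv [-0.    0.   -0.08] d [ 1.08  0.23 79.29]
```

```bash
python3 -m handwheel '0 0 0 1 .2 8 10; 0 0 0 1 .2 18 10; 0 0 0 1 .2 28 10; 0 0 0 1 .2 37 10; 0 0 0 1 .2 45 10; 0 0 0 1 .2 49 10; 0 0 0 1 .2 50 10; 0 0 0 1 .2 50 10'; python3 -m handwheel '0 0 0 0 0 0 10; 0 0 0 0 0 0 10; 0 0 0 0 0 0 10' >/dev/null; python3 -c "
from go import *
delta([593.75,-144.0,215],tool(1.65))"
```

```text
time: 19.92
tool_pos: [593.9, -144.1, 244.6]
tcp_rot: [180.0, 0.0, 91.6]
ft_force: [0.1, -0.1, -0.7]
finger_gap: 13.0
grip_force: 60.9
t 20.3 pos [ 593.76 -144.07  244.38] rot [180.     0.01  91.57] F [-0.33 -0.1  -0.88] gap 13.395438297698472 q [-18.44   8.29  79.16  -0.    92.54 -20.01]
rv [ 0.    0.01 -0.08] d [ 0.08 -0.01 29.38]
```

```bash
python3 -m handwheel '0 0 0 0 0 5 10; 0 0 0 0 0 11 10; 0 0 0 0 0 17 10; 0 0 0 0 0 23 10; 0 0 0 0 0 27 10; 0 0 0 0 0 29 10; 0 0 0 0 0 29 10; 0 0 0 0 0 29 10'
python3 - <<'E'
from go import *
from vis import *
from bench import optics
delta([593.75,-144.0,200],tool(1.65))
c=[]
for n,(x,y,w,h) in {"scene":(230,140,80,115),"top":(325,170,80,60)}.items():
    im=optics.snapshot(n)["pixels"]; im=cv2.resize(im[y:y+h,x:x+w],None,fx=5,fy=5,interpolation=cv2.INTER_CUBIC); c.append(cv2.copyMakeBorder(im,0,575-im.shape[0],0,0,0))
cv2.imwrite("pics/gap.png",np.hstack(c))
E
```

```text
time: 21.3
tool_pos: [593.9, -144.1, 215.6]
tcp_rot: [180.0, 0.0, 91.6]
ft_force: [0.2, -0.6, -0.5]
finger_gap: 13.3
grip_force: 60.9
t 21.3 pos [ 593.85 -144.12  215.6 ] rot [179.98   0.01  91.57] F [ 0.2  -0.56 -0.54] gap 13.288327462562282 q [-18.44   8.7   81.69  -0.    89.59 -20.02]
rv [ 0.02  0.01 -0.08] d [ 0.12 -0.1  15.6 ]
```

View pics/gap.png

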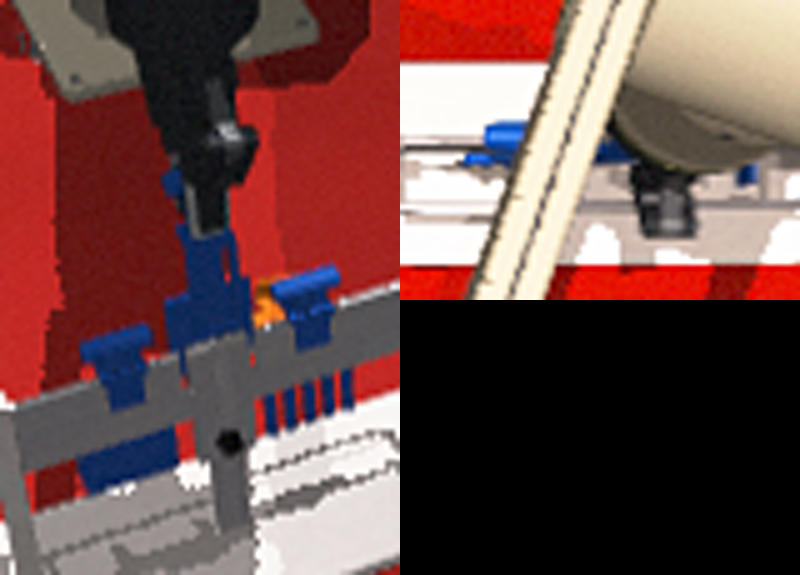

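The spade hangs in the gap, its blade at crop x 165–250 between the scoop grip (ending 152) and the rake grip (starting 272), above the seat top at (222,340). Nothing is touched, so I descend by feel.

```bash
python3 -m handwheel '0 0 0 0 0 2 10; 0 0 0 0 0 4 10; 0 0 0 0 0 6 10; 0 0 0 0 0 8 10; 0 0 0 0 0 9 10; 0 0 0 0 0 9 10'|egrep 'tool|ft'; python3 -m handwheel '0 0 0 0 0 1 10; 0 0 0 0 0 2 10; 0 0 0 0 0 3 10; 0 0 0 0 0 3 10'|egrep 'tool|ft'
```

```text
tool_pos: [593.7, -144.0, 206.1]
ft_force: [-0.6, 0.3, -1.3]
tool_pos: [593.6, -144.0, 203.1]
ft_force: [-0.5, -0.1, -1.7]
```

```bash
python3 -m handwheel '0 0 0 0 0 1 10; 0 0 0 0 0 2 10; 0 0 0 0 0 3 10; 0 0 0 0 0 3 10'|egrep 'tool|ft';python3 -m handwheel '0 0 0 0 0 1 10; 0 0 0 0 0 2 10; 0 0 0 0 0 3 10; 0 0 0 0 0 3 10'|egrep 'time|tool|ft'
```

```text
tool_pos: [593.6, -144.0, 200.1]
ft_force: [-0.3, 0.5, -0.6]
time: 23.65
tool_pos: [593.6, -144.0, 197.1]
ft_force: [0.5, 0.3, -1.2]
```

```bash
python3 -m handwheel '0 0 0 0 0 1.5 10; 0 0 0 0 0 3 10; 0 0 0 0 0 4 10; 0 0 0 0 0 4 10'|egrep 'tool|ft';python3 -m handwheel '0 0 0 0 0 1 10; 0 0 0 0 0 2 10; 0 0 0 0 0 3 10; 0 0 0 0 0 3 10'|egrep 'time|tool|ft'
```

```text
tool_pos: [593.6, -144.0, 193.1]
ft_force: [0.3, -0.2, -0.5]
time: 24.65
tool_pos: [593.6, -144.0, 190.1]
ft_force: [1.0, -1.3, -1.8]
```

```bash
python3 -m handwheel '0 0 0 0 0 1 10; 0 0 0 0 0 2 10; 0 0 0 0 0 3 10; 0 0 0 0 0 3 10'|egrep 'tool|ft';python3 -m handwheel '0 0 0 0 0 1 10; 0 0 0 0 0 2 10; 0 0 0 0 0 3 10; 0 0 0 0 0 3 10'|egrep 'time|tool|ft'
```

```text
tool_pos: [593.6, -144.0, 187.1]
ft_force: [0.3, -0.1, -1.0]
time: 25.65
tool_pos: [593.9, -144.1, 184.3]
ft_force: [1.3, -0.0, -1.7]
```

```bash
python3 -m handwheel '0 0 0 0 0 1.5 10; 0 0 0 0 0 3 10; 0 0 0 0 0 4 10; 0 0 0 0 0 4 10'|egrep 'tool|ft';python3 -m handwheel '0 0 0 0 0 1.5 10; 0 0 0 0 0 3 10; 0 0 0 0 0 4 10; 0 0 0 0 0 4 10'|egrep 'time|tool|ft'
```

```text
tool_pos: [594.2, -144.1, 180.6]
ft_force: [2.9, 0.2, 2.3]
time: 26.65
tool_pos: [594.4, -144.1, 176.7]
ft_force: [4.6, 0.2, 2.8]
```

```bash
python3 -m handwheel '0 0 0 0 0 1.5 10; 0 0 0 0 0 3 10; 0 0 0 0 0 4 10; 0 0 0 0 0 4 10'|egrep 'tool|ft';python3 -m handwheel '0 0 0 0 0 1.5 10; 0 0 0 0 0 3 10; 0 0 0 0 0 4 10; 0 0 0 0 0 4 10'|egrep 'time|tool|ft'
```

```text
tool_pos: [594.3, -144.1, 172.6]
ft_force: [6.4, -0.5, 2.0]
time: 27.65
tool_pos: [594.1, -144.1, 168.4]
ft_force: [4.8, -1.0, 1.8]
```

The keeper is engaged, with +4 N upward and 5 N sideways. I go on in small steps.

```bash
python3 -m handwheel '0 0 0 0 0 1.5 10; 0 0 0 0 0 3 10; 0 0 0 0 0 4 10; 0 0 0 0 0 4 10'|egrep 'tool|ft';python3 -m handwheel '0 0 0 0 0 1.5 10; 0 0 0 0 0 3 10; 0 0 0 0 0 4 10; 0 0 0 0 0 4 10'|egrep 'time|tool|ft'
```

```text
tool_pos: [593.6, -144.0, 163.9]
ft_force: [5.1, -0.3, 1.7]
time: 28.65
tool_pos: [593.5, -144.0, 159.9]
ft_force: [4.6, 0.1, 1.4]
```

```bash
python3 -m handwheel '0 0 0 0 0 1 10; 0 0 0 0 0 2 10; 0 0 0 0 0 3 10; 0 0 0 0 0 3 10'|egrep 'tool|ft';python3 -m handwheel '0 0 0 0 0 1 10; 0 0 0 0 0 2 10; 0 0 0 0 0 2 10'|egrep 'time|tool|ft'
```

```text
tool_pos: [593.5, -144.0, 157.0]
ft_force: [4.8, 0.2, 0.8]
time: 29.52
tool_pos: [593.5, -144.0, 155.0]
ft_force: [3.6, 0.2, 0.5]
```

```bash
python3 -m handwheel '0 0 0 0 0 1 10; 0 0 0 0 0 2 10; 0 0 0 0 0 2 10'|egrep 'tool|ft'; python3 -m handwheel '0 0 0 0 0 .7 10; 0 0 0 0 0 1.4 10; 0 0 0 0 0 1.4 10'|egrep 'time|tool|ft'
```

```text
tool_pos: [593.6, -144.0, 153.0]
ft_force: [4.2, -0.4, 0.8]
time: 30.28
tool_pos: [593.6, -144.0, 151.7]
ft_force: [3.7, 0.5, 1.2]
```

```bash
python3 -m handwheel '0 0 0 0 0 .7 10; 0 0 0 0 0 1.4 10; 0 0 0 0 0 1.4 10'|egrep 'tool|ft'
```

```text
tool_pos: [593.6, -144.0, 150.3]
ft_force: [3.8, 0.2, 0.9]
```

```bash
python3 -m handwheel '0 0 0 0 0 .7 10; 0 0 0 0 0 1.4 10; 0 0 0 0 0 1.4 10'|egrep 'tool|ft'
```

```text
tool_pos: [593.6, -144.0, 148.9]
ft_force: [4.4, -0.6, 0.2]
```

```bash
python3 -m handwheel '0 0 0 0 0 .7 10; 0 0 0 0 0 1.4 10; 0 0 0 0 0 1.4 10'|egrep 'tool|ft'
```

```text
tool_pos: [593.6, -144.0, 147.5]
ft_force: [3.2, -0.5, 0.3]
```

```bash
python3 -m handwheel '0 0 0 0 0 .7 10; 0 0 0 0 0 1.4 10; 0 0 0 0 0 1.4 10'|egrep 'tool|ft'
```

```text
tool_pos: [593.5, -144.0, 146.0]
ft_force: [2.9, 0.6, -0.3]
```

```bash
python3 -m handwheel '0 0 0 0 0 .7 10; 0 0 0 0 0 1.2 10; 0 0 0 0 0 1.2 10'|egrep 'tool|ft'
```

```text
tool_pos: [593.4, -144.0, 144.6]
ft_force: [2.9, -0.5, -2.4]
```

```bash
python3 -m handwheel '0 0 0 0 0 .5 10; 0 0 0 0 0 1 10; 0 0 0 0 0 1 10'|egrep 'tool|ft'
```

```text
tool_pos: [593.3, -144.0, 143.5]
ft_force: [2.7, 0.8, -4.1]
```

```bash
python3 -m handwheel '0 0 0 0 0 .5 10; 0 0 0 0 0 1 10; 0 0 0 0 0 1 10'|egrep 'tool|ft'
```

```text
tool_pos: [593.5, -144.1, 143.1]
ft_force: [-0.4, -0.4, -0.1]
```

```bash
python3 -m handwheel '0 0 0 0 0 .5 10; 0 0 0 0 0 .8 10; 0 0 0 0 0 .8 10'|egrep 'tool|ft'
```

```text
tool_pos: [593.7, -144.1, 142.6]
ft_force: [-1.1, 0.6, 2.5]
```

The force fell to -4 N and then jumped back, and the side force vanished: the keeper has snapped. The force is now rising on the hard stop, so I confirm with one more small press.

```bash
python3 -m handwheel '0 0 0 0 0 .4 10; 0 0 0 0 0 .7 10; 0 0 0 0 0 .7 10'|egrep 'time|tool|ft'
```

```text
time: 33.65
tool_pos: [593.8, -144.1, 142.5]
ft_force: [-4.0, 1.0, 6.8]
```

```bash
python3 -m handwheel '0 0 0 0 0 .3 10; 0 0 0 0 0 .6 10; 0 0 0 0 0 .6 10'|egrep 'time|tool|ft'
```

```text
time: 34.02
tool_pos: [593.8, -144.2, 142.5]
ft_force: [-5.0, 1.3, 9.8]
```

It is on the hard stop: z is constant while the force reaches 10 N. I unload, open the fingers, then rise straight up.

```bash
python3 -m handwheel '0 0 0 0 0 -.7 10; 0 0 0 0 0 -1.4 10; 0 0 0 0 0 -1.4 10; 0 0 0 0 0 -1.4 10' 20|egrep 'time|tool|ft|grip'; python3 -m handwheel '0 0 0 0 0 0 30; 0 0 0 0 0 0 50; 0 0 0 0 0 0 70; 0 0 0 0 0 0 70; 0 0 0 0 0 0 70; 0 0 0 0 0 0 70'
```

```text
time: 34.52
tool_pos: [593.8, -144.1, 142.5]
ft_force: [-2.4, 0.0, 4.7]
grip_force: 61.6
time: 35.28
tool_pos: [593.7, -144.0, 142.4]
tcp_rot: [-180.0, 0.0, 91.6]
ft_force: [0.1, -0.1, -1.0]
finger_gap: 69.9
grip_force: 0.0
```

```bash
python3 -m handwheel '0 0 0 0 0 -10 70; 0 0 0 0 0 -30 70; 0 0 0 0 0 -60 70; 0 0 0 0 0 -95 70; 0 0 0 0 0 -135 70; 0 0 0 0 0 -170 70; 0 0 0 0 0 -180 70; 0 0 0 0 0 -180 70'
python3 - <<'E'
from bench import optics
import numpy as np
np.save("e_s.npy",np.mean([optics.snapshot("scene")["pixels"].astype(float) for _ in range(3)],0))
from vis import *
a=np.load("a.npy");e=np.load("e_s.npy")
def blue(im): 
    m=((im[...,0]-im[...,2])/(im[...,0]+im[...,2]+20)>.2)[180:260,225:325].astype(np.uint8); n,l,s,c=cv2.connectedComponentsWithStats(m); return [(np.round(c[i]+[225,180],1).tolist(),int(s[i,4])) for i in range(1,n) if s[i,4]>15]
print("before",blue(a)); print("after",blue(e))
for z in(165,168,171): print(z,[proj("scene",place([np.array([[0,y,44.]])],np.array([593.75,-144.1,z]),(0,0,1.65))[0])[0].round(1) for y in(-20,0,20)])
E
```

```text
time: 36.28
tool_pos: [594.1, -144.2, 323.4]
tcp_rot: [179.9, 0.0, 91.6]
ft_force: [0.3, -0.5, -0.9]
finger_gap: 70.3
grip_force: 0.0
before [([291.3, 200.6], 142), ([253.7, 212.4], 152), ([255.3, 231.4], 145)]
after [([273.2, 206.7], 240), ([291.3, 200.6], 142), ([253.5, 212.5], 152), ([295.4, 218.5], 16), ([255.2, 231.6], 152), ([267.3, 227.4], 20)]
165 [array([264.6, 198.6]), array([271.5, 196.5]), array([278.2, 194.4])]
168 [array([264.5, 197.8]), array([271.4, 195.7]), array([278.1, 193.6])]
171 [array([264.4, 196.9]), array([271.3, 194.9]), array([278.1, 192.8])]
```

Run:
```python
import numpy as np
e=np.load("e_s.npy"); m=((e[...,0]-e[...,2])/(e[...,0]+e[...,2]+20)>.2)
for y in range(188,206): 
    x=np.where(m[y,258:284])[0]+258; print(y,(x.min(),x.max()) if len(x) else None,end=" ")
from bench import workorder
print(workorder.hand_in())
```

```text
188 None 189 None 190 None 191 None 192 (np.int64(276), np.int64(277)) 193 (np.int64(273), np.int64(277)) 194 (np.int64(270), np.int64(278)) 195 (np.int64(265), np.int64(278)) 196 (np.int64(265), np.int64(276)) 197 (np.int64(265), np.int64(275)) 198 (np.int64(265), np.int64(275)) 199 (np.int64(266), np.int64(275)) 200 (np.int64(269), np.int64(275)) 201 (np.int64(269), np.int64(275)) 202 (np.int64(269), np.int64(275)) 203 (np.int64(269), np.int64(275)) 204 (np.int64(269), np.int64(276)) 205 (np.int64(258), np.int64(276)) the job is handed in; nothing more can be done
None
```

The spade hangs fully home on the middle seat: by feel the keeper snapped out, the readings between steps peaked at about 10 N, and the gripper is clear. The rake and scoop show no movement in the last scene picture; the job is handed in at about 36 s, and no verdict came back.

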